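Start the clamp screw in its boss

ROBOT

A 7-joint arm with a two-finger parallel gripper is mounted at the origin on the work surface. World frame = base frame: x ahead of the robot, y to its left, z up, the work surface at z = 0. Lengths are in mm, angles in rad, forces in N, time in s.
With the tool pointing down it reaches from about 425 to 1025 mm from the base axis. Payload 9.4 kg.
Tool frame: the origin (TCP) lies on the front face of the gripper's body, between the roots of the fingers; the fingertips stand 84 mm ahead of it and the grasp point (between the pads) lies 65 mm ahead of it; z points along the fingers, y is the line along which they close (so a half turn about z gives the same grasp; the last joint's range is limited). The gripper opens to 93 mm and grips with 3 to 60 N. Pads are 15 mm wide; open, the fingers measure 128 mm over their backs; the gripper's body (75 mm by 188 mm) begins 65 mm behind the grasp point.
Start: joints at [1.044, 0.599, -0.003, 1.599, 0.002, 0.943, -0.08], TCP at [315.213, -652.89, 302.718] pointing down, gripper open.
Joint ranges: [-2.57, 2.57], [-0.35, 1.97], [-1.29, 1.29], [0.11, 2.56], [-1.05, 4.19], [0.11, 1.86], [-2.63, 2.63]. Speed limits (rad/s): [2.22, 2.22, 3.01, 3.01, 3.14, 3.14, 3.14].

INTERFACE

Orientations are given as a unit quaternion [x, y, z, w].
In Python, from cell import env gives the robot as it stands. The module is installed in compiled form; this text tells all that it offers.
- The arm moves only by the tool servo_tool, never from a script. Its argument "deltas" is a list that holds one entry, the list of rows, each a list of 7 numbers: the closure, from 0 (fully open) to 1 (shut), then the shift along the world's x, y, z normalised to -1 to 1, where 1 is 0.4 m, then the turn, a rotation vector about the world's x, y, z normalised to -1 to 1, where 1 is 90 degrees. A call has exactly 10 rows; each row is the pose to reach, as a shift and turn from the pose commanded when the call began; what a row does not reach only later rows make up. A row lasts 1/8 s, in which the tool goes at most 62.5 mm and 10.7 degrees, less where a joint would pass 70% of its speed; a pose out of reach is approached as far as the arm can. A call with a number of a shift or a turn outside -1 to 1 is refused whole. A call with a gripper value outside its range is refused whole. The fingers move at their own pace and stop on an object; the grip force is fixed at half the most. Time passes only in rows, so rows that repeat a pose let the fingers close, or fill a call up. It gives the time, the measured TCP pose, the force, the opening and the grip force at its end, in the units of the state.
- env.sense(): the state, without advancing time (a new reading comes with each control period).
- env.snapshot(name): name is "scene" or "side" or "wrist"; returns a dict with "color" (384x512x3 uint8, red, green, blue), "fx", "fy", "cx", "cy" (pixels), "R" (3x3) and "t" (3): a world point X has camera coordinates R X + t. Camera axes: x right, y down, z forward; pixel columns grow to the right and rows downward; lengths in mm; the calibration is good to about 2 mm. A picture is of the moment at which its call begins. There is no depth.
- env.job_done(): hands the job in; it is judged then, once.
The state is a dict: "clock": time; "joint_positions": joint angles; "dq": joint speeds; "effort": joint torques, N m; "position": TCP position; "tcp_rot": TCP orientation; "force": force on the tool from outside, world axes, zero at the start; "torque": the same for the moment, N m; "gripper_width": finger opening in mm; "finger_force": force on a finger pad.
Only numpy, scipy, OpenCV 4.12 (cv2) and the standard library are available. Lean on these libraries where they do the work, as an engineer would, in place of code of your own. Each camera call takes 0.05 s, during which the arm holds its last target. There are 200 camera calls.

TASK

Lift away the bottle that stands in the way of the clamp screw's cross-bar and stand it upright on the cardboard pad. Then turn the screw backward (anticlockwise seen from above) until you feel its tooth drop into the mouth of the threaded boss, and turn it forward (clockwise) one full turn, so that the cross-bar's ball end is back above the mouth. Finish while holding the screw's head between the fingers, still and upright, so that it stays started; do not pull the screw out, and leave the other things on the table where they are.

Things in the scene. Friction and masses are not known exactly. Their poses are not given: they have to be found in the camera images.
- boss: Grey threaded boss, fixed to the table: a round collar 53 mm across, 60 mm tall, on a square 62 mm foot 10 mm thick. Origin: centre of its underside; z up along the bore, +x towards the mouth. Flat rim at 60 mm height with one gap 60 degrees wide, the mouth. A right-hand thread groove 6.3 mm high, pitch 10 mm, runs from the mouth down under the rim, clockwise seen from above.
- mouth (a point): Middle of the mouth in the boss's rim, 17.5 mm from the bore's axis, at the mouth's floor (51 mm above the table, about 9 mm below the rim). The mouth is also open through the outer wall, so it shows from above and from the side. Its clockwise end leads under the rim into the thread; its anticlockwise end is a plain wall that stops the tooth.
- screw: Loose steel clamp screw, about 0.45 kg, upright in the boss with 0.7 mm play (leans up to 0.08 rad). Origin: on its axis at the height of its thread tooth; z up, +x through the tooth. Origin 62 mm above the table at the start; about 53 mm once dropped in the mouth; 10 mm lower after one full clockwise turn. Turns easily (under 2 N at the bar) and stays where left.
- tooth_tip (a point): Tip of the screw's single thread tooth, a round pin 4.4 mm thick sticking out along the screw's +x to 19.5 mm from its axis. At the start it rests on the flat rim, 70 to 150 degrees of backward (anticlockwise) turn before the mouth.
- bar_ball (a point): Centre of the 20 mm ball on the cross-bar's +x end, straight above the tooth's direction: 62 mm from the axis, 45 mm above the screw's origin. The bar is 12 mm thick, lies along the screw's x and reaches 62 mm each way; its -x end has a flat disc 16 mm wide. A bar end can be pushed round with shut fingers.
- screw_head (a point): Centre of the screw's round head, on its axis, 63 mm above the screw's origin: a plain cylinder 26 mm in diameter standing above the bar, from 51 to 75 mm above the origin. Grip it from above with the fingers on either side of the bar.
- bottle: White plastic bottle with a black cap standing about 72 mm from the screw's axis, in the path of the cross-bar. 44 mm across, 150 mm tall overall; the cap is 29 mm across, from 112 to 150 mm height, a good place to grip. About 0.22 kg. Origin: centre of its underside.
- pad: Square of cardboard, 150 x 150 x 4 mm, fixed flat on the table. Origin: centre of its underside. It and the tray lie on either side of the boss, which side varies.
- tray: Grey open tray of nuts, 130 x 130 x 30 mm, fixed to the table. Origin: centre of its underside.
- tape: Bystander, loose: roll of paper tape lying flat, 90 mm across, 24 mm high. Origin: at its underside.
- sander: Bystander, loose: cork sanding block 100 x 55 x 35 mm. Origin: at its underside.
- fin: Bystander, loose: plywood fin offcut lying flat, about 130 x 90 mm, 6 mm thick. Origin: at its underside.
- wrench: Bystander, loose: steel wrench lying flat, 160 mm long. Origin: on it, at the table.
- can: Bystander, loose: spray can, 66 mm across, 190 mm tall. Origin: at its underside.
- cup: Bystander, loose: clear plastic cup, 72 mm across, 70 mm tall. Origin: at its underside.
- glue: Bystander, loose: small glue bottle, 36 mm across, 85 mm tall. Origin: at its underside.
Things that resemble listed ones, but are neither listed nor needed, are in the scene too. What is shaped like the screw but blue is not meant. Of the things that look like the bottle, take the one that is farthest to the robot's left at the start.

How it is judged (in metres and radians):
On the way, in this order (a step that is already met when the one before it is completed fails the run):
1. the bottle stands on the cardboard pad and is let go (horizontal distance between bottle and pad below 0.05 m and angle between bottle's own z axis and vertical below 0.1 rad and height (world z) of bottle below 0.008 m and contact force between the fingers and bottle below 0.1 N), for 0.2 s.
2. turned backward, the tooth comes to the near side of the mouth, still on the rim (y of tooth_tip in the frame of boss below -0.0085 m and x of tooth_tip in the frame of boss above 0.007 m and z of tooth_tip in the frame of boss above 0.058 m), for 0.02 s.
3. the tooth has dropped into the mouth (z of tooth_tip in the frame of boss between 0.0495 and 0.0565 m and x of tooth_tip in the frame of boss above 0.011 m), for 0.1 s.
4. half a turn forward, in the thread (z of tooth_tip in the frame of boss between 0.0435 and 0.0515 m and x of tooth_tip in the frame of boss below -0.01 m), for 0.02 s.
At the end, for the whole second after the job is handed in: Bottle upright on the pad, centres within 50 mm. Screw one turn down: tooth 40 to 47 mm above the boss's underside, within about 55 degrees of the mouth's middle; upright within 0.12 rad, at rest, held by the fingers with over 3 N, grasp within 50 mm of its head's centre (horizontal distance between bottle and pad below 0.05 m and angle between bottle's own z axis and vertical below 0.1 rad and height (world z) of bottle below 0.008 m and z of tooth_tip in the frame of boss between 0.04 and 0.047 m and x of tooth_tip in the frame of boss above 0.011 m and angle between screw's own z axis and vertical below 0.12 rad and contact force between the fingers and screw above 3 N and distance between the grasp point and screw_head below 0.05 m and linear speed of screw below 0.02 m/s and angular speed of screw below 0.15 rad/s); the arm keeps its last pose, push and grip.
It fails at once if the screw is pulled up off the rim (z of screw in the frame of boss above 0.075 m).
It fails at once if the bottle is knocked over (angle between bottle's own z axis and vertical above 0.7 rad).
It fails at once if a bystander is shifted by more than 40 mm (distance of any of tape, sander, fin, wrench, can, cup, glue from where it was at the start of the episode above 0.04 m).
It also fails if it takes over 72 s, if anything falls off the work surface, if the arm or the gripper's body presses on something with over 40 N, if the wrist force passes 120 N, or if a joint passes its speed limit or range.

## Working session

There is one attempt and no reset: what is moved stays moved. The work goes in short steps, Python scripts to look and compute and a tool call to move; the robot and the scene stay as the last step left them, time stands still between calls to the robot, and variables do not carry over. Pictures are saved under pics/ and viewed, at most 10 in all, crops included, and the job is handed in when it is done.

Besides the shell and the picture viewer there is one more tool, called after ">>>" by a JSON object that holds its "api" and its "payload", one argument or row to a line. servo_tool: Moves the arm, as the interface text tells. Scaled input: -1 to 1 covers 0.4 m each way for a shift and 90 degrees each way for a turn. Its arguments: {"type":"object","properties":{"deltas":{"type":"array"}},"required":["deltas"]}

```bash
mkdir -p pics
cat > h.py <<'E'
import numpy as np,cv2,pickle
from cell import env
def snap(n,f):
    s=env.snapshot(n); cv2.imwrite(f'pics/{f}.png',s['color'][:,:,::-1]); pickle.dump(s,open(f'pics/{f}.pkl','wb')); return s
def ld(f): return pickle.load(open(f'pics/{f}.pkl','rb'))
def ray(s,u,v):
    R=np.array(s['R']);t=np.array(s['t'])
    return -R.T@t, R.T@np.array([(u-s['cx'])/s['fx'],(v-s['cy'])/s['fy'],1])
def atz(s,u,v,z):
    o,d=ray(s,u,v); return (o+d*(z-o[2])/d[2]).round(1)
def proj(s,X):
    c=np.array(s['R'])@np.array(X,float)+np.array(s['t']); return (s['fx']*c[0]/c[2]+s['cx']).round(1),(s['fy']*c[1]/c[2]+s['cy']).round(1)
def crop(f,u0,v0,u1,v1,k,out):
    i=cv2.imread(f'pics/{f}.png')[v0:v1,u0:u1]; cv2.imwrite(f'pics/{out}.png',cv2.resize(i,None,fx=k,fy=k,interpolation=cv2.INTER_CUBIC))
E
python3 - <<'E'
from h import *
a=snap('scene','s0');b=snap('side','d0')
for s in(a,b): print(ray(s,256,192), s['fx'])
i=cv2.imread('pics/s0.png');j=cv2.imread('pics/d0.png')
cv2.imwrite('pics/s0b.png',cv2.resize(i,(800,600)));cv2.imwrite('pics/d0b.png',cv2.resize(j,(800,600)))
s=env.sense();print(s['clock'],s['position'],s['tcp_rot'],s['gripper_width'])
E
```

```text
(array([1190.94153961,  487.36111594, 1279.14486571]), array([-0.4524593 , -0.33545429, -0.82630796])) 490.3441079350023
(array([ 32.36359166, 636.85089738, 784.95817757]), array([ 0.49352809, -0.61271469, -0.6175157 ])) 355.014900104595
0.1 [ 315.0851516  -652.60096601  301.95117556] [ 9.74810355e-01  2.23034264e-01 -2.16854693e-04 -6.64286109e-04] 92.92453899998634
```

View pics/s0b.png

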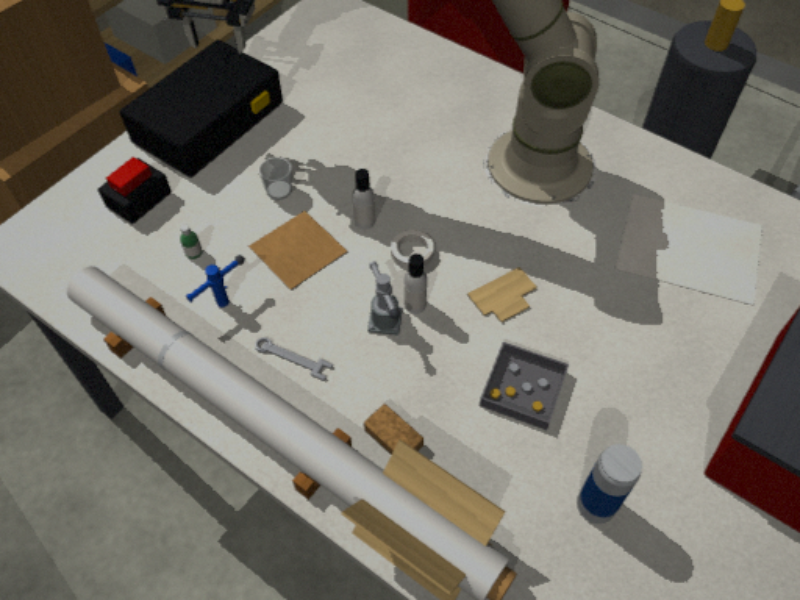

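View pics/d0b.png

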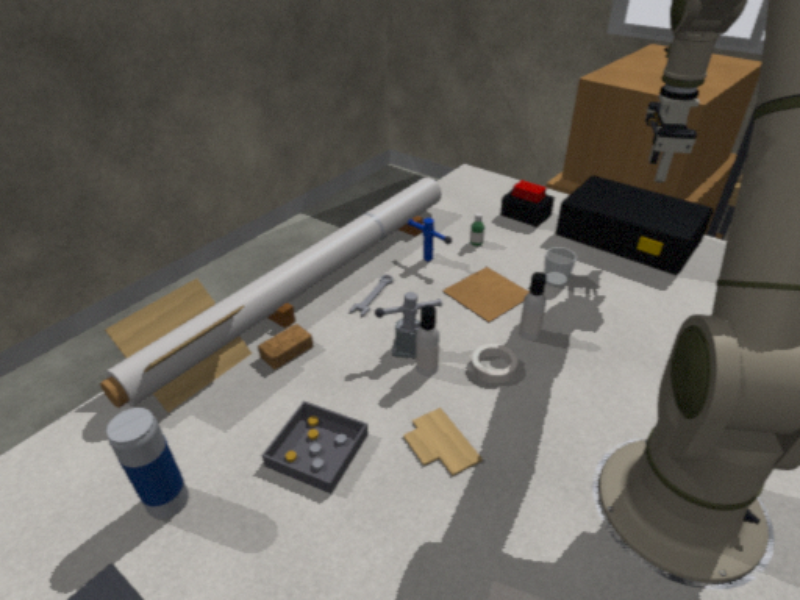

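The scene view (800x600 pixels) shows two bottle lookalikes: A, cap at (416,264), and B, cap at (362,178). A is farther to the robot's left (+y is image right) and stands next to the grey screw, so A is the one meant. The pad is at (298,249) and the tray at (525,385). The blue screw at (217,285) is not meant. I'll confirm with enlarged crops.

Run:
```python
from h import *
crop('s0',150,105,310,225,5,'s0c');crop('d0',220,170,320,245,8,'d0c')
a=ld('s0');k=.64
print('botA',atz(a,416*k,258*k,150),'botB',atz(a,362*k,172*k,150))
for p in[(307,213),(347,250),(292,287),(250,246)]:print('pad',atz(a,p[0]*k,p[1]*k,4))
```

```text
botA [479.3  -3.  150. ] botB [ 366.9 -217.6  150. ]
pad [ 427.8 -330.2    4. ]
pad [ 456.1 -196.     4. ]
pad [ 597.1 -226.6    4. ]
pad [ 569.2 -367.9    4. ]
```

View pics/s0c.png

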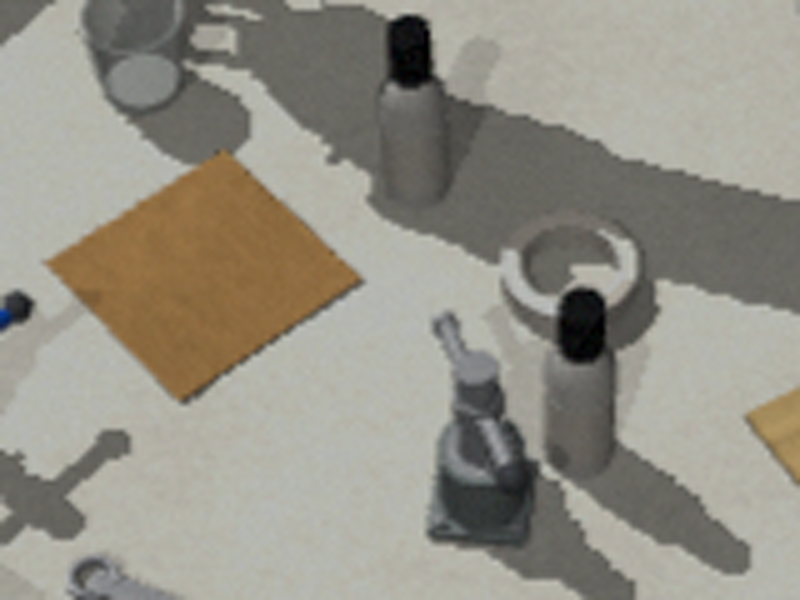

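View pics/d0c.png

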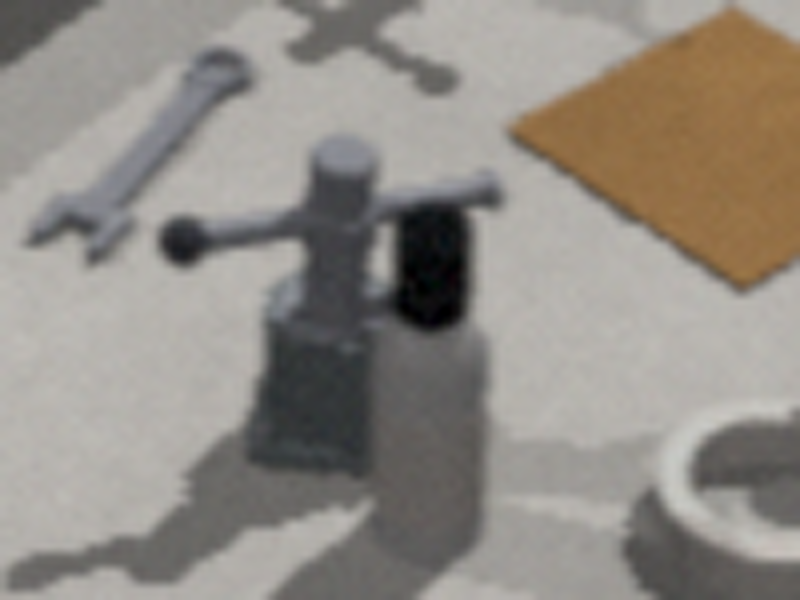

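The crops confirm bottle A: in the scene crop its cap top is at (583,303), right beside the grey screw. The screw's head top is at (478,362), its ball at (508,470) and its disc at (443,325). In the side crop the head top is at (345,150), the ball at (186,240), the disc at (490,190) and the cap at (433,212).

Run:
```python
from h import *
a=ld('s0');b=ld('d0')
S=lambda x,y:(150+x/5,105+y/5)
D=lambda x,y:(220+x/8,170+y/8)
for n,p,q,z in[('head',(478,362),(345,150),137),('ball',(508,470),(186,240),107),('disc',(443,325),(490,190),107),('cap',(583,303),(433,214),150)]:
    print(n,atz(a,*S(*p),z),atz(b,*D(*q),z))
print('foot',[atz(a,*S(*p),10) for p in[(430,530),(525,537)]],'bottlebase front',atz(a,*S(580,480),0), atz(b,*D(425,565),0))
print('B cap',atz(a,*S(410,25),150))
print('tape',atz(a,*S(570,262),12),'cup',atz(a,*S(132,20),60))
```

```text
head [542.3 -30.6 137. ] [542.9 -31.2 137. ]
ball [576.1  15.7 107. ] [580.8  17.9 107. ]
disc [515.9 -77.5 107. ] [506.9 -75.5 107. ]
cap [480.1  -1.1 150. ] [485.1  -6.9 150. ]
foot [array([588.6, -35.4,  10. ]), array([558.3,  14.3,  10. ])] bottlebase front [499.4  13.3   0. ] [469.7  15.5   0. ]
B cap [ 366. -217.  150.]
tape [370.8 -87.5  12. ] cup [ 408.6 -428.3   60. ]
```

>>> {"api": "servo_tool", "payload": {
  "deltas": [
    [[0,0.04,0.15,0,0,0,-0.06],[0,0.08,0.3,0,0,0,-0.12],[0,0.12,0.45,0,0,0,-0.18],[0,0.16,0.6,0,0,0,-0.24],[0,0.2,0.75,0,0,0,-0.3],[0,0.24,0.9,0,0,0,-0.36],[0,0.26,1,0,0,0,-0.44],[0,0.26,1,0,0,0,-0.5],[0,0.26,1,0,0,0,-0.56],[0,0.26,1,0,0,0,-0.56]]
  ]
}}

```text
clock: 1.35
position: [419.2, -252.6, 302.6]
tcp_rot: [0.977, -0.213, -0.0, 0.0]
force: [-0.4, -0.4, 0.5]
gripper_width: 92.7
finger_force: 0.0
```

>>> {"api": "servo_tool", "payload": {
  "deltas": [
    [[0,0.03,0.12,0,0,0,0],[0,0.06,0.24,0,0,0,0],[0,0.09,0.36,0,0,0,0],[0,0.12,0.48,0,0,0,0],[0,0.15,0.56,0,0,0,0],[0,0.16,0.6,0,0,0,0],[0,0.16,0.62,0,0,0,0],[0,0.16,0.62,0,0,0,0],[0,0.16,0.62,0,0,0,0],[0,0.16,0.62,0,0,0,0]]
  ]
}}

```text
clock: 2.6
position: [483.1, -5.8, 302.8]
tcp_rot: [0.977, -0.214, 0.0, 0.0]
force: [-0.3, 0.3, -0.4]
gripper_width: 93.1
finger_force: 0.0
```

Run:
```python
from h import *
s=env.sense();print(s['clock'],s['position'],s['tcp_rot'],np.round(s['joint_positions'],2))
w=snap('wrist','w1');print(ray(w,256,192),w['fx'])
print(proj(w,[482,-3,150]),proj(w,[542,-31,137]),proj(w,[542,-31,60]))
cv2.imwrite('pics/w1b.png',cv2.resize(cv2.imread('pics/w1.png'),(800,600)))
```

```text
2.6 [483.05617692  -5.81568555 302.78998596] [ 9.76851115e-01 -2.13920292e-01  1.94139272e-05  8.26987496e-05] [-0.22  0.31  0.15  2.15 -0.07  0.69 -2.02]
(array([552.81584668, -38.92245101, 385.55546914]), array([-0.24237102,  0.10422102, -0.9646727 ])) 284.051767706485
(np.float64(250.6), np.float64(208.5)) (np.float64(251.0), np.float64(130.1)) (np.float64(251.7), np.float64(126.3))
```

View pics/w1b.png

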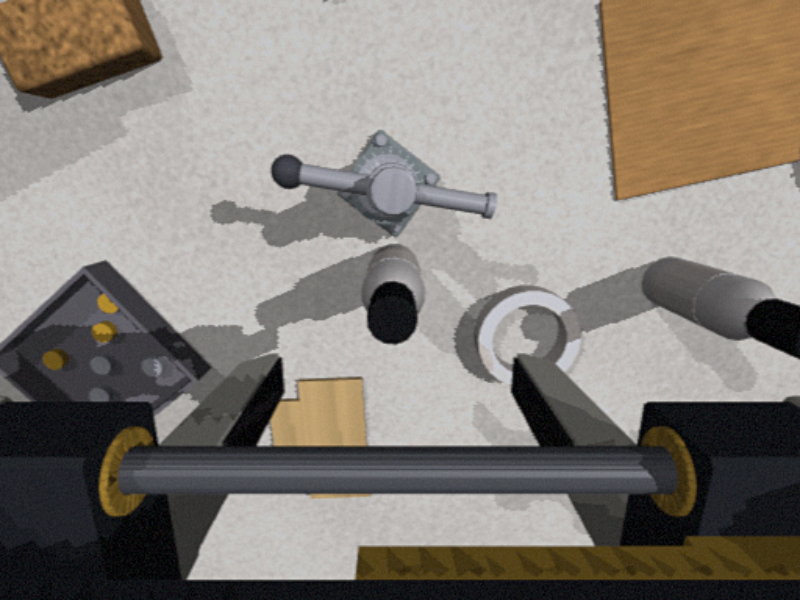

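The wrist view shows the bottle cap's top centred near (392,317), the head top at (393,190), the ball at (287,171) and the disc at (490,204). The boss is under the head, so I'll enlarge that area to find the mouth.

Run:
```python
from h import *
w=ld('w1');k=.64
for n,u,v,z in[('cap',392,316,150),('head',393,190,137),('ball',287,171,107),('disc',490,204,107),('foot1',380,132,10),('foot2',438,178,10),('footn',397,234,10),('tape',528,338,24)]:print(n,atz(w,u*k,v*k,z))
crop('w1',205,75,300,160,7,'w1c')
```

```text
cap [487.1  -5.6 150. ]
head [548.2 -34.4 137. ]
ball [584.2  19.4 107. ]
disc [515.2 -84.3 107. ]
foot1 [590.4 -41.3  10. ]
foot2 [539.1 -69.2  10. ]
footn [511.9 -20.   10. ]
tape [384.7 -86.3  24. ]
```

View pics/w1c.png

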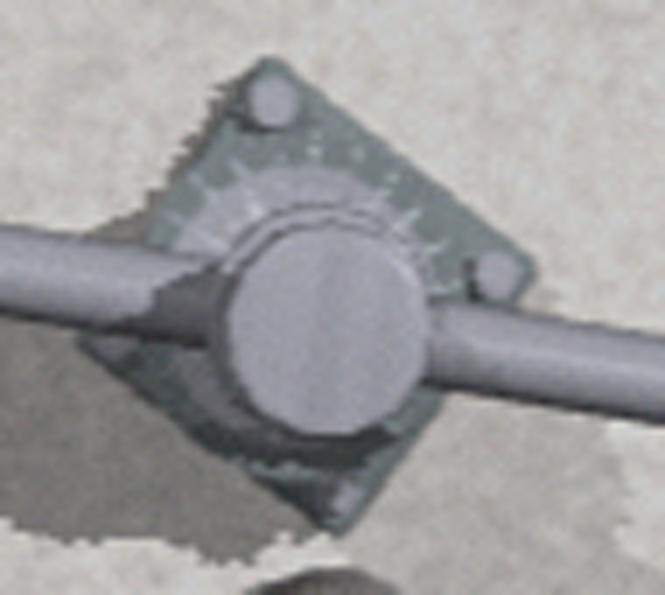

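The mouth seems to be on the lower side of the crop, around the dark patch at (330,445), partly hidden by the head. I'll look again once the bottle is gone. Next I grasp the cap.

>>> {"api": "servo_tool", "payload": {
  "deltas": [
    [[0,0.003,0.005,-0.07,0,0,0],[0,0.003,0.005,-0.14,0,0,0],[0,0.003,0.005,-0.2,0,0,0],[0,0.003,0.005,-0.25,0,0,0],[0,0.003,0.005,-0.265,0,0,0],[0,0.003,0.005,-0.265,0,0,0],[0.6,0.003,0.005,-0.265,0,0,0],[1,0.003,0.005,-0.265,0,0,0],[1,0.003,0.005,-0.265,0,0,0],[1,0.003,0.005,-0.265,0,0,0]]
  ]
}}

```text
clock: 3.9
position: [484.5, -2.8, 196.9]
tcp_rot: [0.977, -0.213, 0.0, -0.0]
force: [-0.0, 0.3, 0.4]
gripper_width: 57.9
finger_force: 0.0
```

>>> {"api": "servo_tool", "payload": {
  "deltas": [
    [[1,0,0,0,0,0,0],[1,0,0,0,0,0,0],[1,0,0,0,0,0,0],[1,0,0,0.03,0,0,0],[1,-0.01,0,0.1,0,0,0],[1,-0.02,0,0.2,0,0,0],[1,-0.02,0,0.3,0,0,0],[1,-0.02,0,0.35,0,0,0],[1,-0.02,0,0.35,0,0,0],[1,-0.02,0,0.35,0,0,0]]
  ]
}}

```text
clock: 5.15
position: [475.9, -2.9, 336.2]
tcp_rot: [0.977, -0.213, -0.0, 0.0]
force: [0.6, 0.3, -2.2]
gripper_width: 28.4
finger_force: 30.0
```

>>> {"api": "servo_tool", "payload": {
  "deltas": [
    [[1,0.01,-0.08,0,0,0,0],[1,0.02,-0.18,0,0,0,0],[1,0.04,-0.29,0,0,0,0],[1,0.06,-0.4,0,0,0,0],[1,0.07,-0.51,0,0,0,0],[1,0.08,-0.6,0,0,0,0],[1,0.09,-0.66,0,0,0,0],[1,0.09,-0.69,0,0,0,0],[1,0.09,-0.69,0,0,0,0],[1,0.09,-0.69,0,0,0,0]]
  ]
}}

```text
clock: 6.4
position: [512.4, -277.7, 336.3]
tcp_rot: [0.977, -0.213, -0.0, -0.0]
force: [0.3, 0.5, -1.6]
gripper_width: 28.5
finger_force: 30.0
```

Run:
```python
from h import *
d=snap('side','d1');snap('scene','s1')
print(proj(d,[544,-32,51]))
a=cv2.resize(cv2.imread('pics/d1.png')[175:235,235:315],None,fx=6,fy=6,interpolation=2)
b=cv2.resize(cv2.imread('pics/s1.png')[160:220,225:265],None,fx=6,fy=6,interpolation=2)
cv2.imwrite('pics/m1.png',np.hstack([a,b]))
```

```text
(np.float64(263.1), np.float64(210.2))
```

View pics/m1.png

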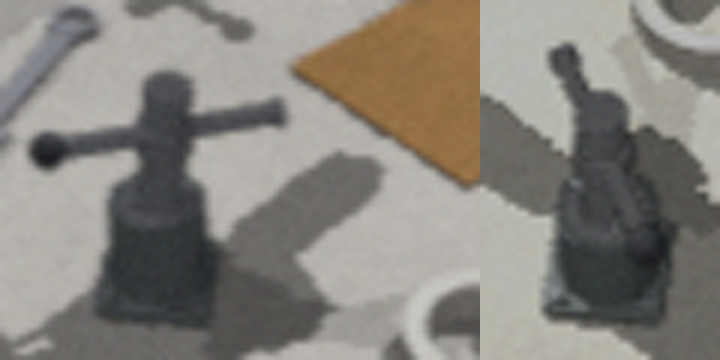

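The boss is now in the arm's shadow. In the left picture the bar runs from the ball (47,150) to the disc (275,112), and the mouth isn't clear. I'll place the bottle and look again afterwards.

>>> {"api": "servo_tool", "payload": {
  "deltas": [
    [[1,0,0,-0.08,0,0,0],[1,0,0,-0.17,0,0,0],[1,0,0,-0.26,0,0,0],[1,0,0,-0.31,0,0,0],[1,0,0,-0.33,0,0,0],[1,0,0,-0.337,0,0,0],[1,0,0,-0.337,0,0,0],[1,0,0,-0.337,0,0,0],[0.4,0,0,-0.337,0,0,0],[0,0,0,-0.337,0,0,0]]
  ]
}}

```text
clock: 7.75
position: [512.6, -279.0, 202.4]
tcp_rot: [0.977, -0.213, 0.0, 0.0]
force: [0.7, 0.1, 0.6]
gripper_width: 44.1
finger_force: 0.0
```

>>> {"api": "servo_tool", "payload": {
  "deltas": [
    [[0,0,0,0,0,0,0],[0,0,0,0,0,0,0],[0,0,0,0,0,0,0],[0,0,0,0.05,0,0,0],[0,0,0,0.15,0,0,0],[0,0,0,0.3,0,0,0],[0,-0.1,0,0.4,0,0,0.1],[0,-0.2,0,0.4,0,0,0.2],[0,-0.2,0,0.4,0,0,0.3],[0,-0.2,0,0.4,0,0,0.4]]
  ]
}}

```text
clock: 9.0
position: [431.8, -278.9, 362.4]
tcp_rot: [0.995, 0.101, 0.0, 0.0]
force: [-0.9, -0.0, 0.2]
gripper_width: 93.3
finger_force: 0.0
```

Run:
```python
from h import *
d=snap('side','d2');snap('scene','s2');s=env.sense();print(s['position'],s['tcp_rot'],s['joint_positions'])
g=lambda i:np.clip(255*(i/255.)**.6*1.1,0,255).astype(np.uint8)
a=cv2.resize(g(cv2.imread('pics/d2.png')[185:225,240:290]),None,fx=10,fy=10,interpolation=2)
b=cv2.resize(g(cv2.imread('pics/s2.png')[175:215,230:260]),None,fx=10,fy=10,interpolation=2)
cv2.imwrite('pics/m2.png',np.hstack([a,b]))
c=cv2.imread('pics/s2.png');print(proj(ld('s2'),[512,-278,154]))
cv2.imwrite('pics/pad.png',c[100:200,150:280])
```

```text
[ 432.15966122 -278.98282245  362.10256904] [9.95005720e-01 9.98178034e-02 1.51506741e-04 1.09644639e-06] [ 0.37927456  0.2753756   0.10691347  2.01119677 -0.03862594  0.85662987
 -0.86333961]
(np.float64(186.6), np.float64(128.7))
```

View pics/m2.png

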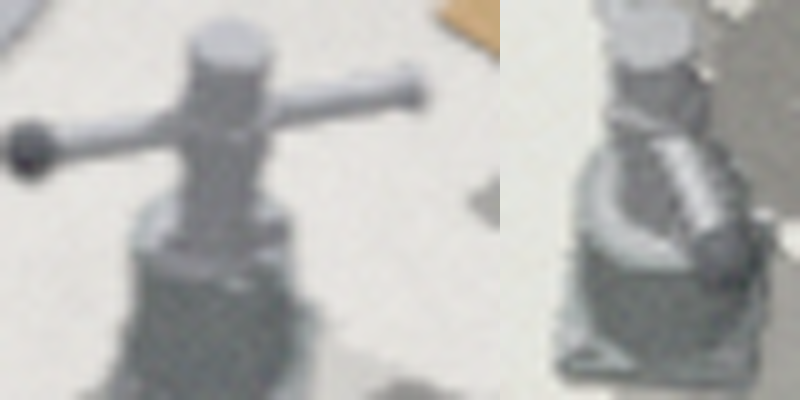

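The side view (left) shows the collar's rim bright at (150,220), with a dark break near (270,230) and a bright edge at (240,285). I'll project the rim to turn these into angles.

Run:
```python
from h import *
d=ld('d2');p0=np.array([543.5,-31.5])
hp=proj(d,[*p0,137]);print('head top exp',((hp[0]-240)*10,(hp[1]-185)*10))
for a in range(0,360,20):
    c=np.array([np.cos(np.radians(a)),np.sin(np.radians(a))])
    q=[proj(d,[*(p0+r*c),z]) for r,z in((26.5,60),(15,60),(26.5,51))]
    print(a,[(int((u-240)*10),int((v-185)*10)) for u,v in q])
```

```text
head top exp (np.float64(230.0), np.float64(35.99999999999994))
0 [(163, 199), (193, 213), (165, 220)]
20 [(150, 215), (185, 221), (150, 236)]
40 [(145, 234), (183, 233), (146, 255)]
60 [(151, 253), (186, 244), (153, 275)]
80 [(168, 270), (196, 253), (168, 291)]
100 [(191, 281), (208, 260), (191, 303)]
120 [(220, 288), (225, 263), (220, 309)]
140 [(250, 286), (241, 261), (250, 308)]
160 [(278, 279), (256, 258), (278, 300)]
180 [(298, 265), (270, 250), (298, 286)]
200 [(313, 248), (276, 240), (311, 270)]
220 [(316, 229), (278, 230), (315, 250)]
240 [(308, 210), (275, 219), (308, 231)]
260 [(293, 194), (266, 210), (291, 215)]
280 [(268, 183), (253, 204), (268, 205)]
300 [(241, 178), (236, 200), (241, 199)]
320 [(213, 179), (221, 200), (213, 200)]
340 [(186, 185), (205, 205), (186, 206)]
```

The mouth lies towards the robot, somewhere around 120–200°. The stop wall will settle the exact angle. I'll move above the screw with the fingers straddling the bar and check the bottle on the way.

>>> {"api": "servo_tool", "payload": {
  "deltas": [
    [[0,0.03,0.06,0,0,0,0.06],[0,0.07,0.15,0,0,0,0.13],[0,0.12,0.25,-0.03,0,0,0.2],[0,0.17,0.36,-0.07,0,0,0.27],[0,0.21,0.46,-0.11,0,0,0.34],[0,0.25,0.55,-0.15,0,0,0.4],[0,0.28,0.6,-0.15,0,0,0.46],[0,0.28,0.617,-0.15,0,0,0.46],[0,0.28,0.617,-0.15,0,0,0.46],[0,0.28,0.617,-0.15,0,0,0.46]]
  ]
}}

```text
clock: 10.35
position: [543.9, -32.9, 302.1]
tcp_rot: [0.896, 0.443, -0.0, 0.0]
force: [-0.7, -0.8, 0.2]
gripper_width: 92.9
finger_force: 0.0
```

Run:
```python
from h import *
s=env.sense();print(s['clock'],s['position'],s['tcp_rot'],np.round(s['joint_positions'],2))
w=snap('wrist','w3');print(ray(w,256,192)[0])
print('head',proj(w,[544,-32,137]),'botl',proj(w,[512,-279,154]))
g=np.clip(255*(cv2.imread('pics/w3.png')/255.)**.7*1.1,0,255).astype(np.uint8)
u,v=map(int,proj(w,[544,-32,100]));u0=max(0,u-80);v0=max(0,v-60)
print(u0,v0);cv2.imwrite('pics/w3c.png',cv2.resize(g[v0:v0+120,u0:u0+160],None,fx=5,fy=5,interpolation=2))
```

```text
10.35 [543.94772101 -32.93961096 302.12898101] [ 8.96369294e-01  4.43308034e-01 -1.33892828e-04  2.41063804e-04] [ 0.06  0.39 -0.13  2.01  0.08  0.75 -0.78]
[590.54576405  27.22504091 384.85210636]
head (np.float64(252.6), np.float64(199.7)) botl (np.float64(369.8), np.float64(398.2))
172 129
```

View pics/w3c.png

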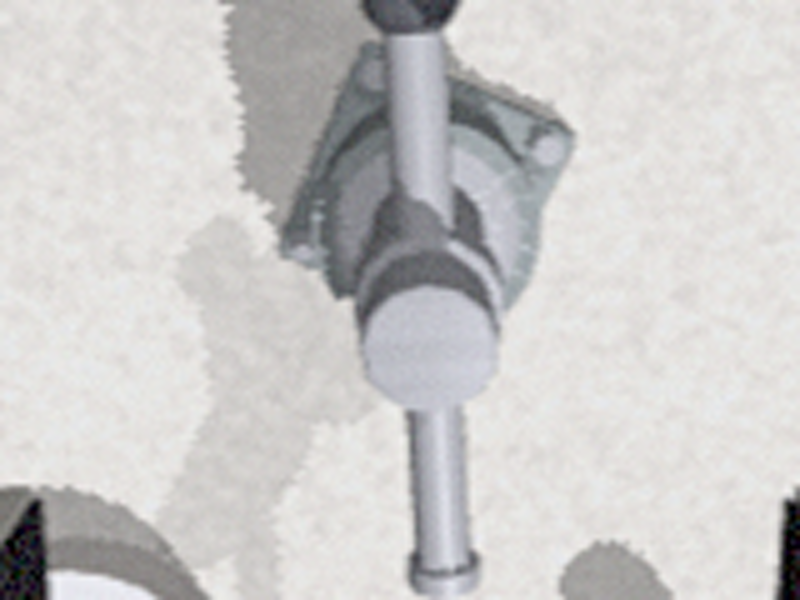

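The view shows the head top at (430,348), the ball at (410,10) at the top and the disc at (445,575). The fingers straddle the bar, with the head about 3 mm right of the finger mid-plane. The rim ends at the left, around (340,260), so the mouth's near edge is at roughly 150–160° in world angle. I'll descend and close lightly to centre.

>>> {"api": "servo_tool", "payload": {
  "deltas": [
    [[0,0.005,-0.003,-0.06,0,0,0],[0,0.005,-0.003,-0.13,0,0,0],[0,0.005,-0.003,-0.2,0,0,0],[0.2,0.005,-0.003,-0.26,0,0,0],[0.4,0.005,-0.003,-0.3,0,0,0],[0.6,0.005,-0.003,-0.3,0,0,0],[0.8,0.005,-0.003,-0.3,0,0,0],[0.8,0.005,-0.003,-0.3,0,0,0],[0.8,0.005,-0.003,-0.3,0,0,0],[0.8,0.005,-0.003,-0.3,0,0,0]]
  ]
}}

```text
clock: 11.65
position: [546.6, -33.4, 182.3]
tcp_rot: [0.896, 0.444, 0.0, 0.0]
force: [0.4, -0.2, 2.6]
gripper_width: 30.4
finger_force: 30.0
```

Run:
```python
from h import *
s=env.sense();print(s)
```

```text
{'clock': 11.65, 'joint_positions': array([ 0.03137466,  0.56138398, -0.10604673,  2.10543312,  0.12297952,
        0.47957852, -0.81752487]), 'dq': array([ 5.74131960e-04,  3.46729489e-03, -5.76311683e-05, -4.53235347e-04,
       -8.62583813e-04,  6.34837363e-05, -6.03831664e-04]), 'effort': array([-5.44197857e-01, -6.17941403e+01, -6.00878354e-01, -1.39929146e+01,
       -1.41549991e-01, -4.39770799e-02,  2.96593085e-02]), 'position': array([546.63795131, -33.42509803, 182.31801751]), 'tcp_rot': array([8.95843881e-01, 4.44368714e-01, 3.31720734e-04, 2.77828398e-04]), 'force': array([ 0.3808864 , -0.22877277,  2.55764927]), 'torque': array([-0.19732758, -0.116421  , -0.0098374 ]), 'finger_force': 30.007628202438354, 'gripper_width': 30.427621131707582}
```

The grip is centred, with side forces under 0.5 N. Turning backward 90° while gripped, then loosening.

>>> {"api": "servo_tool", "payload": {
  "deltas": [
    [[0.8,0,0,0,0,0,0.11],[0.8,0,0,0,0,0,0.22],[0.8,0,0,0,0,0,0.33],[0.8,0,0,0,0,0,0.44],[0.8,0,0,0,0,0,0.55],[0.8,0,0,0,0,0,0.66],[0.8,0,0,0,0,0,0.77],[0.8,0,0,0,0,0,0.88],[0.8,0,0,0,0,0,1],[0.8,0,0,0,0,0,1]]
  ]
}}

```text
clock: 12.9
position: [550.2, -32.2, 183.4]
tcp_rot: [0.318, 0.948, 0.003, 0.004]
force: [8.5, 0.8, 2.5]
gripper_width: 30.0
finger_force: 30.1
```

```bash
cat >> h.py <<'E'
def ball(f):
    # dark ball near the screw in scene picture: darkest blob within annulus of bar end at z ~ 107
    out=[]
    for n,zs in(('scene',(107,98)),('side',(107,98))):
        s=snap(n,f+n[1]);g=cv2.GaussianBlur(cv2.cvtColor(s['color'],cv2.COLOR_RGB2GRAY),(5,5),0).astype(float)
        r=[(g[int(round(v)),int(round(u))],a,z) for z in(109,107,103,98,94,90,86) for a in range(0,360,4) for u,v in[proj(s,[545+62*np.cos(np.radians(a)),-32.5+62*np.sin(np.radians(a)),z])]]
        out.append((n,[(round(x[0]),x[1],x[2]) for x in sorted(r)[:6]]))
    return out
E
python3 - <<'E'
from h import *
s=env.sense();print(s['clock'],s['position'],s['force'],s['torque'],s['gripper_width'],s['joint_positions'][6],s['tcp_rot']);print(ball('t1'))
E
```

```text
12.9 [550.22778383 -32.23828323 183.39066678] [8.4819554  0.76283134 2.45088134] [ 0.61855656 -2.34818344 -0.00315223] 29.972387827498633 0.3040160596819246 [0.31784675 0.94813103 0.00282773 0.00360572]
[('scene', [(15, 176, 103), (16, 176, 107), (16, 180, 103), (16, 180, 107), (16, 180, 109), (16, 184, 107)]), ('side', [(34, 140, 107), (34, 140, 109), (36, 140, 103), (40, 136, 107), (40, 136, 109), (42, 144, 107)])]
```

>>> {"api": "servo_tool", "payload": {
  "deltas": [
    [[0.5,0,0,0,0,0,0],[0.5,0.008,0.003,0,0,0,0],[0.5,0.008,0.003,0,0,0,0],[0.5,0.008,0.003,0,0,0,0],[0.5,0.008,0.003,0,0,0,0],[0.5,0.008,0.003,0,0,0,0],[0.8,0.008,0.003,0,0,0,0],[0.8,0.008,0.003,0,0,0,0],[0.8,0.008,0.003,0,0,0,0],[0.8,0.008,0.003,0,0,0,0]]
  ]
}}

```text
clock: 14.25
position: [549.9, -31.8, 182.0]
tcp_rot: [0.319, 0.948, 0.0, 0.0]
force: [0.9, 1.8, -1.0]
gripper_width: 30.6
finger_force: 29.9
```

Run:
```python
from h import *
s=env.sense();print(s['clock'],s['position'],s['force'],s['torque'],s['gripper_width'],s['tcp_rot'])
```

```text
14.25 [549.88407794 -31.79225086 181.99089443] [ 0.92453307  1.83864606 -0.97192432] [ 0.44794779 -0.46306489  0.02374051] 30.598902809819197 [3.19069490e-01 9.47731239e-01 3.18244677e-04 2.38962342e-04]
```

>>> {"api": "servo_tool", "payload": {
  "deltas": [
    [[0.8,0,0,0,0,0,0.06],[0.8,0,0,0,0,0,0.12],[0.8,0,0,0,0,0,0.18],[0.8,0,0,0,0,0,0.22],[0.8,0,0,0,0,0,0.22],[0.5,0,0,0,0,0,0.22],[0.5,0,0,0,0,0,0.22],[0.5,0,0,0,0,0,0.22],[0.5,0,0,0,0,0,0.22],[0.5,0,0,0,0,0,0.22]]
  ]
}}

```text
clock: 15.5
position: [549.5, -32.1, 181.9]
tcp_rot: [0.152, 0.988, -0.0, -0.0]
force: [0.4, 0.3, -0.7]
gripper_width: 46.6
finger_force: 0.0
```

```bash
sed -i 's/545+62/550+62/;s/-32.5+62/-32+62/' h.py
python3 - <<'E'
from h import *
s=env.sense();print(s['clock'],s['position'],s['force'],s['gripper_width']);print(ball('t2'))
d=ld('d2');print('head',[proj(d,[549,-32,z]) for z in(137,128)])
d0=ld('t2i')
i=d0['color'];g=np.clip(255*(i/255.)**.6*1.1,0,255).astype(np.uint8)
a=cv2.resize(g[170:225,230:300,::-1],None,fx=8,fy=8,interpolation=2);cv2.imwrite('pics/t2v.png',a)
E
```

```text
15.5 [549.52867614 -32.12584128 181.90458557] [ 0.44451021  0.2790362  -0.74863198] 46.62780702179821
[('scene', [(15, 200, 86), (16, 168, 94), (16, 196, 86), (16, 200, 90), (17, 148, 90), (17, 152, 86)]), ('side', [(18, 324, 109), (21, 320, 109), (25, 328, 107), (25, 328, 109), (29, 324, 107), (36, 284, 98)])]
head [(np.float64(261.7), np.float64(187.9)), (np.float64(261.7), np.float64(190.3))]
```

>>> {"api": "servo_tool", "payload": {
  "deltas": [
    [[0.8,0,0,0,0,0,0],[0.8,0,0,0,0,0,0],[0.8,0,0,0,0,0,0],[0.8,0,0,0,0,0,0],[0.8,0,0,0,0,0,0.05],[0.8,0,0,0,0,0,0.1],[0.8,0,0,0,0,0,0.15],[0.8,0,0,0,0,0,0.17],[0.8,0,0,0,0,0,0.17],[0.8,0,0,0,0,0,0.17]]
  ]
}}

```text
clock: 16.85
position: [549.9, -31.8, 182.1]
tcp_rot: [0.019, 1.0, 0.0, 0.0]
force: [1.9, 2.6, -0.5]
gripper_width: 30.3
finger_force: 29.9
```

Run:
```python
from h import *
s=env.sense();print(s['clock'],s['position'],s['force'],s['torque'],s['gripper_width'],s['tcp_rot'])
```

```text
16.85 [549.90918318 -31.80229019 182.07946182] [ 1.8929432   2.55805081 -0.51654262] [ 0.85022748 -0.65958453 -0.00207429] 30.257752703002875 [1.89566362e-02 9.99820206e-01 2.17199715e-04 3.92765405e-04]
```

>>> {"api": "servo_tool", "payload": {
  "deltas": [
    [[0.5,0,0,0,0,0,0],[0.5,0,0,0,0,0,0],[0.5,0,0,0,0,0,0],[0.8,0,0,0,0,0,0],[0.8,0,0,0,0,0,0],[0.8,0,0,0,0,0,0],[0.8,0,0,0,0,0,0.08],[0.8,0,0,0,0,0,0.16],[0.8,0,0,0,0,0,0.17],[0.8,0,0,0,0,0,0.17]]
  ]
}}

```text
clock: 18.1
position: [549.4, -32.0, 181.6]
tcp_rot: [-0.114, 0.994, 0.0, -0.0]
force: [0.2, 2.2, -6.3]
gripper_width: 30.1
finger_force: 29.9
```

Run:
```python
from h import *
s=env.sense();print(s['clock'],s['position'],s['force'],s['torque'],s['gripper_width'],s['tcp_rot'])
```

```text
18.1 [549.44875378 -31.98386006 181.62133051] [ 0.23482804  2.19753307 -6.25650453] [ 0.82080577 -0.20416088  0.02788062] 30.072211286425855 [-1.13576983e-01  9.93529128e-01  3.20336753e-04 -1.93590850e-04]
```

The tool now carries about 6 N downward, so the screw's weight has left the rim. I'll release so it can drop, then grip again and try turning a little further.

>>> {"api": "servo_tool", "payload": {
  "deltas": [
    [[0.5,0,0,0,0,0,0],[0.4,0,0,0,0,0,0],[0.4,0,0,0,0,0,0],[0.4,0,0,0,0,0,0],[0.8,0,0,0,0,0,0],[0.8,0,0,0,0,0,0],[0.8,0,0,0,0,0,0],[0.8,0,0,0,0,0,0],[0.8,0,0,0,0,0,0],[0.8,0,0,0,0,0,0]]
  ]
}}

```text
clock: 19.35
position: [549.3, -31.0, 182.0]
tcp_rot: [-0.115, 0.993, 0.001, -0.0]
force: [-2.5, 4.4, 3.4]
gripper_width: 29.4
finger_force: 30.0
```

Run:
```python
from h import *
s=env.sense();print(s['clock'],s['position'],s['force'],s['torque'],s['gripper_width'],s['tcp_rot'])
```

```text
19.35 [549.26898361 -31.02237418 182.04214436] [-2.54409266  4.3872737   3.37830886] [1.19543883 0.5289289  0.10576603] 29.35994194135566 [-1.15212972e-01  9.93340580e-01  6.79823183e-04 -1.22495567e-05]
```

>>> {"api": "servo_tool", "payload": {
  "deltas": [
    [[0.4,0,0,0,0,0,0],[0,0,0,0,0,0,0],[0,0,0,0,0,0,0],[0,0,0,0.05,0,0,0],[0,0,0,0.15,0,0,0],[0,0,0,0.25,0,0,0],[0,0,0,0.3,0,0,0],[0,0,0,0.3,0,0,0],[0,0,0,0.3,0,0,0],[0,0,0,0.3,0,0,0]]
  ]
}}

```text
clock: 20.6
position: [549.2, -32.3, 300.7]
tcp_rot: [-0.115, 0.993, 0.0, -0.001]
force: [0.5, -0.2, 0.2]
gripper_width: 93.0
finger_force: 0.0
```

Run:
```python
from h import *
w=snap('wrist','w4');d=snap('side','d4');c=snap('scene','s4')
g=lambda i:np.clip(255*(i[:,:,::-1]/255.)**.65*1.1,0,255).astype(np.uint8)
u,v=map(int,proj(w,[549,-32,100]));print(u,v,proj(w,[549,-32,137]),proj(d,[549,-32,137]))
u0,v0=u-60,max(0,v-70)
A=cv2.resize(g(w['color'][v0:v0+140,u0:u0+120]),None,fx=4,fy=4,interpolation=2)
B=cv2.resize(g(d['color'][175:228,235:288]),(320,320),interpolation=2)
C=cv2.resize(g(c['color'][165:205,225:265]),(320,240),interpolation=2)
cv2.imwrite('pics/v4.png',np.hstack([A,np.vstack([B,C])]));print(u0,v0)
```

```text
255 191 (np.float64(255.4), np.float64(202.1)) (np.float64(261.7), np.float64(187.9))
195 121
```

View pics/v4.png

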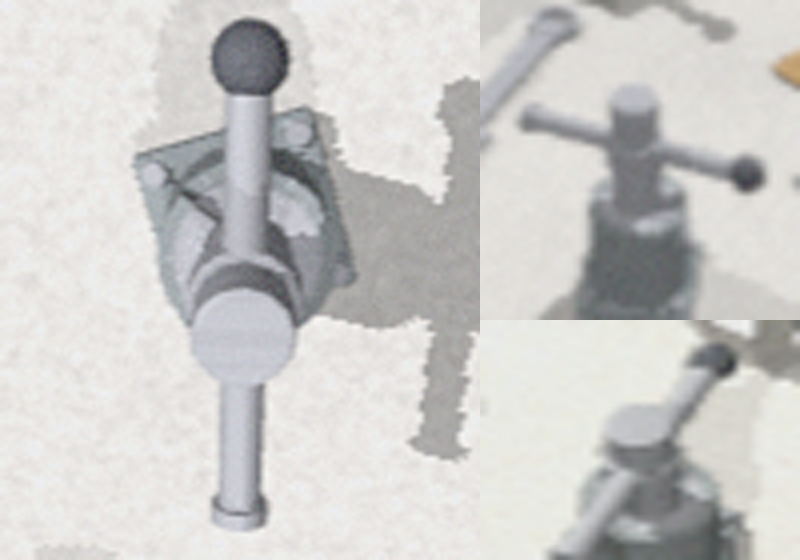

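The last picture shows the bar aligned with the tool: the ball is at (250,57), the head top at (243,337) and the disc at (240,510). In the side panel the head top is about 3 px lower than at the start, as expected for a 9 mm drop, and the head also looks smaller from above. The tooth is in the mouth, so I'll grip again and turn forward.

>>> {"api": "servo_tool", "payload": {
  "deltas": [
    [[0,0,0.001,-0.08,0,0,0],[0,0,0.001,-0.16,0,0,0],[0,0,0.001,-0.24,0,0,0],[0.3,0,0.001,-0.3,0,0,0],[0.5,0,0.001,-0.3,0,0,0],[0.8,0,0.001,-0.3,0,0,0],[0.8,0,0.001,-0.3,0,0,0],[0.8,0,0.001,-0.3,0,0,0],[0.8,0,0.001,-0.3,0,0,0],[0.8,0,0.001,-0.3,0,0,0]]
  ]
}}

```text
clock: 22.0
position: [549.5, -30.9, 182.2]
tcp_rot: [-0.115, 0.993, 0.001, 0.0]
force: [-2.3, 2.0, 3.8]
gripper_width: 29.6
finger_force: 30.0
```

>>> {"api": "servo_tool", "payload": {
  "deltas": [
    [[0.8,0,0,-0.0005,0,0,-0.1],[0.8,0,0,-0.001,0,0,-0.2],[0.8,0,0,-0.002,0,0,-0.3],[0.8,0,0,-0.0025,0,0,-0.4],[0.8,0,0,-0.003,0,0,-0.5],[0.8,0,0,-0.004,0,0,-0.6],[0.8,0,0,-0.0045,0,0,-0.7],[0.8,0,0,-0.005,0,0,-0.8],[0.8,0,0,-0.006,0,0,-0.9],[0.8,0,0,-0.006,0,0,-0.9]]
  ]
}}

```text
clock: 23.25
position: [549.9, -28.0, 179.9]
tcp_rot: [0.557, 0.83, 0.002, -0.0]
force: [-1.8, 11.1, 2.4]
gripper_width: 29.3
finger_force: 30.0
```

Run:
```python
from h import *
s=env.sense();print(s['clock'],s['position'],s['force'],s['torque'],s['gripper_width'],s['tcp_rot'],s['joint_positions'])
```

```text
23.25 [549.91018371 -27.99120542 179.92979284] [-1.7699179  11.13497603  2.4297032 ] [2.49657194 0.32885209 0.12402058] 29.299432215724824 [ 5.57270731e-01  8.30328574e-01  1.90872563e-03 -3.86220593e-04] [ 0.23084556  0.5941069  -0.40630198  2.08707908  0.43778718  0.53983163
 -0.10441267]
```

Turned 81° forward. There's 11 N of side load, so I'll release, recentre, grip again and carry on.

>>> {"api": "servo_tool", "payload": {
  "deltas": [
    [[0.5,0,0,0,0,0,0],[0.5,0,0.006,0,0,0,0],[0.5,0,0.006,0,0,0,0],[0.8,0,0.006,0,0,0,0],[0.8,0,0.006,0,0,0,0],[0.8,0,0.006,0,0,0,0],[0.8,0,0.006,-0.0005,0,0,-0.1],[0.8,0,0.006,-0.001,0,0,-0.2],[0.8,0,0.006,-0.002,0,0,-0.3],[0.8,0,0.006,-0.002,0,0,-0.3]]
  ]
}}

```text
clock: 24.5
position: [550.0, -28.7, 179.0]
tcp_rot: [0.736, 0.677, 0.0, 0.0]
force: [1.1, 1.5, 1.8]
gripper_width: 29.8
finger_force: 30.0
```

Run:
```python
from h import *
s=env.sense();print(s['clock'],s['position'],s['force'],s['torque'],s['gripper_width'],s['tcp_rot'])
```

```text
24.5 [549.9532787  -28.67059935 178.95409903] [1.1293196  1.54151777 1.78791719] [ 0.49678532 -0.50004191 -0.12897391] 29.78674690419642 [7.35755785e-01 6.77246800e-01 3.59455264e-04 2.60037021e-04]
```

>>> {"api": "servo_tool", "payload": {
  "deltas": [
    [[0.8,0,0,-0.0005,0,0,-0.1],[0.8,0,0,-0.001,0,0,-0.2],[0.8,0,0,-0.002,0,0,-0.3],[0.8,0,0,-0.0025,0,0,-0.4],[0.8,0,0,-0.003,0,0,-0.5],[0.8,0,0,-0.004,0,0,-0.6],[0.8,0,0,-0.0045,0,0,-0.7],[0.8,0,0,-0.005,0,0,-0.8],[0.8,0,0,-0.006,0,0,-0.9],[0.8,0,0,-0.006,0,0,-0.9]]
  ]
}}

```text
clock: 25.75
position: [550.8, -28.8, 176.6]
tcp_rot: [0.999, 0.039, 0.001, -0.0]
force: [4.8, 2.7, -0.4]
gripper_width: 29.8
finger_force: 30.0
```

Run:
```python
from h import *
s=env.sense();print(s['clock'],s['position'],s['force'],s['torque'],s['gripper_width'],s['tcp_rot'],s['joint_positions'])
```

```text
25.75 [550.82751007 -28.82489882 176.58724563] [ 4.78776072  2.67988406 -0.38675767] [ 0.81422242 -1.13251347 -0.03786784] 29.822944214271523 [ 9.99257113e-01  3.85219808e-02  1.13044341e-03 -1.48644448e-05] [-0.13292796  0.57624335  0.1191377   2.11115453 -0.14665981  0.45945073
 -1.39513324]
```

About 189° turned, at the expected helix height. Now I release, lift clear, swing back 180° and regrip.

>>> {"api": "servo_tool", "payload": {
  "deltas": [
    [[0.4,0,0,0,0,0,0],[0,0,0,0,0,0,0],[0,0.002,0,0.06,0,0,0],[0,0.003,0,0.14,0,0,0.05],[0,0.003,0,0.14,0,0,0.16],[0,0.003,0,0.14,0,0,0.27],[0,0.003,0,0.14,0,0,0.38],[0,0.003,0,0.14,0,0,0.49],[0,0.003,0,0.14,0,0,0.6],[0,0.003,0,0.14,0,0,0.7]]
  ]
}}

```text
clock: 27.0
position: [550.1, -29.8, 232.1]
tcp_rot: [0.831, 0.556, -0.001, -0.0]
force: [0.2, -0.1, 0.6]
gripper_width: 93.0
finger_force: 0.0
```

>>> {"api": "servo_tool", "payload": {
  "deltas": [
    [[0,0,0,0,0,0,0.11],[0,0,0,0,0,0,0.22],[0,0,0,0,0,0,0.33],[0,0,0,0,0,0,0.44],[0,0,0,0,0,0,0.55],[0,0,0,0,0,0,0.66],[0,0,0,0,0,0,0.77],[0,0,0,0,0,0,0.88],[0,0,0,0,0,0,0.99],[0,0,0,0,0,0,1]]
  ]
}}

```text
clock: 28.25
position: [550.2, -30.0, 231.9]
tcp_rot: [0.198, 0.98, -0.0, -0.001]
force: [0.0, -0.4, -0.5]
gripper_width: 92.6
finger_force: 0.0
```

>>> {"api": "servo_tool", "payload": {
  "deltas": [
    [[0,0,0,0,0,0,0.11],[0,0,0,0,0,0,0.22],[0,0,0,-0.04,0,0,0.3],[0.2,0,0,-0.1,0,0,0.3],[0.4,0,0,-0.14,0,0,0.3],[0.8,0,0,-0.14,0,0,0.3],[0.8,0,0,-0.14,0,0,0.3],[0.8,0,0,-0.14,0,0,0.3],[0.8,0,0,-0.14,0,0,0.3],[0.8,0,0,-0.14,0,0,0.3]]
  ]
}}

```text
clock: 29.5
position: [550.9, -29.3, 176.7]
tcp_rot: [-0.036, 0.999, -0.0, 0.0]
force: [0.3, -0.2, 2.0]
gripper_width: 29.8
finger_force: 30.0
```

Run:
```python
from h import *
s=env.sense();print(s['clock'],s['position'],s['force'],s['torque'],s['gripper_width'],s['tcp_rot'],s['joint_positions'])
```

```text
29.5 [550.93437706 -29.27123468 176.66218636] [ 0.28543896 -0.21424622  2.00186403] [ 0.09528184 -0.05904444  0.02503352] 29.787412068074392 [-3.63416640e-02  9.99339379e-01 -3.22132570e-05  2.95265937e-04] [ 0.40832147  0.65754412 -0.67670351  2.07511907  0.69180696  0.64369935
  0.90058101]
```

>>> {"api": "servo_tool", "payload": {
  "deltas": [
    [[0.8,0,0,-0.0005,0,0,-0.1],[0.8,0,0,-0.001,0,0,-0.2],[0.8,0,0,-0.002,0,0,-0.3],[0.8,0,0,-0.0025,0,0,-0.4],[0.8,0,0,-0.003,0,0,-0.5],[0.8,0,0,-0.004,0,0,-0.6],[0.8,0,0,-0.0045,0,0,-0.7],[0.8,0,0,-0.005,0,0,-0.8],[0.8,0,0,-0.006,0,0,-0.9],[0.8,0,0,-0.006,0,0,-0.95]]
  ]
}}

```text
clock: 30.75
position: [551.3, -29.0, 174.4]
tcp_rot: [0.653, 0.757, 0.0, 0.001]
force: [-0.3, -0.1, 2.6]
gripper_width: 29.6
finger_force: 30.0
```

Run:
```python
from h import *
s=env.sense();print(s['clock'],s['position'],s['force'],s['torque'],s['gripper_width'],s['tcp_rot'])
```

```text
30.75 [551.25048339 -29.03017305 174.44509377] [-0.3240503  -0.06447567  2.55586313] [-0.03695937 -0.1704642   0.0807759 ] 29.649244554113388 [6.52835332e-01 7.57499562e-01 4.27697004e-04 5.10874374e-04]
```

>>> {"api": "servo_tool", "payload": {
  "deltas": [
    [[0.8,0,0,-0.0005,0,0,-0.1],[0.8,0,0,-0.001,0,0,-0.2],[0.8,0,0,-0.002,0,0,-0.3],[0.8,0,0,-0.0025,0,0,-0.4],[0.8,0,0,-0.003,0,0,-0.5],[0.8,0,0,-0.004,0,0,-0.6],[0.8,0,0,-0.0045,0,0,-0.7],[0.8,0,0,-0.005,0,0,-0.8],[0.8,0,0,-0.006,0,0,-0.9],[0.8,0,0,-0.006,0,0,-0.93]]
  ]
}}

```text
clock: 32.0
position: [551.1, -28.9, 172.0]
tcp_rot: [0.992, 0.129, 0.0, -0.0]
force: [-1.0, -0.3, 4.9]
gripper_width: 29.7
finger_force: 30.0
```

Run:
```python
from h import *
s=env.sense();print(s['clock'],s['position'],s['force'],s['torque'],s['gripper_width'],s['tcp_rot'])
d=snap('side','d5');c=snap('scene','s5')
# ball expected positions at angle 193, z 88 in side and scene: search darkness
for n,q in(('side',d),('scene',c)):
    g=cv2.GaussianBlur(cv2.cvtColor(q['color'],cv2.COLOR_RGB2GRAY),(3,3),0)
    print(n,[(a,int(g[int(round(v)),int(round(u))])) for a in range(0,360,12) for u,v in[proj(q,[550+62*np.cos(np.radians(a)),-31+62*np.sin(np.radians(a)),88])]])
```

```text
32.0 [551.09073418 -28.91376578 172.0476699 ] [-1.03612191 -0.2518473   4.90611389] [-0.08631792  0.15168815  0.13064932] 29.731303422504837 [ 9.91627139e-01  1.29133387e-01  4.28762286e-04 -4.38407284e-05]
side [(0, 81), (12, 94), (24, 91), (36, 167), (48, 183), (60, 182), (72, 183), (84, 178), (96, 179), (108, 70), (120, 60), (132, 57), (144, 72), (156, 178), (168, 183), (180, 71), (192, 45), (204, 147), (216, 181), (228, 179), (240, 182), (252, 178), (264, 178), (276, 176), (288, 159), (300, 40), (312, 32), (324, 22), (336, 65), (348, 80)]
scene [(0, 191), (12, 135), (24, 67), (36, 56), (48, 58), (60, 45), (72, 68), (84, 184), (96, 190), (108, 189), (120, 191), (132, 183), (144, 67), (156, 147), (168, 155), (180, 15), (192, 31), (204, 29), (216, 65), (228, 66), (240, 44), (252, 20), (264, 142), (276, 188), (288, 191), (300, 191), (312, 190), (324, 191), (336, 190), (348, 191)]
```

The full turn is done. Before handing in I'll check the ball's height change and the bottle in the images by code.

Run:
```python
from h import *
for f in('d4','d5'):
    q=ld(f);g=cv2.cvtColor(q['color'],cv2.COLOR_RGB2GRAY)
    u,v=map(int,proj(q,[550-60,-31-14,93]));P=g[v-9:v+10,u-8:u+9]<62
    ys,xs=np.nonzero(P);print(f,u-8+xs.mean(),v-9+ys.mean(),P.sum())
q=ld('d5');print([proj(q,[490,-45,z]) for z in(107,98,88)])
for f in('d5','s5'):
    q=ld(f);g=cv2.cvtColor(q['color'],cv2.COLOR_RGB2GRAY)
    print(f,[(z,int(g[int(v),int(u)])) for z in(20,60,100,110,125,135,145,160) for u,v in[proj(q,[512,-279,z])]])
```

```text
d4 278.8 203.8 15
d5 278.72222222222223 206.38888888888889 18
[(np.float64(280.0), np.float64(200.9)), (np.float64(280.0), np.float64(203.2)), (np.float64(279.9), np.float64(205.8))]
d5 [(20, 96), (60, 93), (100, 104), (110, 14), (125, 13), (135, 11), (145, 21), (160, 96)]
s5 [(20, 98), (60, 104), (100, 97), (110, 5), (125, 11), (135, 7), (145, 16), (160, 16)]
```

The ball is 10 mm lower at the same angle, and the bottle stands upright on the pad. One holding call to settle, then I hand in.

>>> {"api": "servo_tool", "payload": {
  "deltas": [
    [[0.8,0,0,0,0,0,0],[0.8,0,0,0,0,0,0],[0.8,0,0,0,0,0,0],[0.8,0,0,0,0,0,0],[0.8,0,0,0,0,0,0],[0.8,0,0,0,0,0,0],[0.8,0,0,0,0,0,0],[0.8,0,0,0,0,0,0],[0.8,0,0,0,0,0,0],[0.8,0,0,0,0,0,0]]
  ]
}}

```text
clock: 33.35
position: [551.1, -29.0, 172.1]
tcp_rot: [0.991, 0.131, 0.0, -0.0]
force: [-0.6, 0.8, 5.4]
gripper_width: 29.7
finger_force: 30.0
```

```bash
python3 -c "
from cell import env
print(env.job_done())"
```

```text
the job is handed in; nothing more can be done
None
```

I handed the job in at 33 s, and no verdict came back: the bottle stands upright on the pad, and the screw dropped into the mouth, was turned about 359° forward (ball about 10 mm lower at the same angle), and is still held by its head at 30 N.

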